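Refit the drive gear of a kitchen mincer's gear unit

TASK

Fit the sound nylon gear (not the stripped one, which stays where it lies) on the axle of the opened gear unit: keep hold of it and lower it gently, without forcing, rocking it about the axle until its teeth slip between those of the pinion, and let go only when it is fully home on its seat. Then swing the steel keeper over the hub up to its stop, so that its fork sits in the groove of the axle, and leave the other things on the table where they are.

Things in the scene. Friction and masses are not known exactly. Their poses are not given: they have to be found in the camera images.
- new_gear: The sound gear: off-white nylon, all 18 teeth (98 mm over the tips, pitch radius 45 mm), 160 g, flat on the table, hub up. Origin: centre of its underside, z up; a tooth centred on +x. Disc z 0 to 18 mm; hub z 18 to 46 mm: a boss 44 mm long along y with two flats 32 mm apart facing +x and -x (grip there, closing along x). Through bore 17.6 mm. Its place and the stripped gear's may be swapped.
- stripped_gear: The worn-out gear: same material, size and frame, but six neighbouring teeth (60 to 160 degrees from its +x) are torn off down to low stubs. Lies flat, hub up, near the sound one; leave it where it lies.
- gear_unit: The opened gear unit: aluminium housing half 124 x 216 mm (x, y), fixed, with a dark motor out of its far (+x) side. Origin: centre of its underside; z up. In its open top (deck z 46 mm, rim 56 mm), in a row along its y axis, stand the keeper post (y = -76.5 mm), the bare upright axle (y = -10.5 mm) and the steel pinion (y = +65 mm).
- axle_seat (a point): Centre of the brass seat at the foot of the 16 mm axle, 52 mm above the table: the gear's origin comes here when it is fully home (hub top then at 98 mm). Axes as the gear unit.
- axle_tip (a point): Top of the axle, on its axis, 120 mm above the table; its top 10 mm taper from 16 to 9 mm across. The groove for the keeper lies just above the seated hub (99.5 to 104.5 mm above the table).
- pinion_top (a point): Upper face of the pinion's teeth, on its axis, 68 mm above the table and 75.5 mm from the axle. 12 teeth, 14 mm high, 68 mm over the tips; it is locked by the motor's worm and does not turn. Its tooth position varies and is not given: feel or see it. The gear fits every 20 degrees, about 3 of play; with tooth on tooth it stands about 13 to 16 mm above its seat.
- keeper (a joint): Angle of the keeper, a flat steel arm 4 mm thick (underside 100 mm above the table, 2 mm over the seated hub) on a vertical post. 0 = closed on its stop, the arm from post to axle (unit +y), its end fork round the axle. Starts open 1.5 to 2.0 rad, towards the unit's -x (positive = counter-clockwise from above). Friction about 0.05 N m holds it; a hub not fully down blocks it.
- keeper_pivot (a point): Axis of the keeper's post at the arm's upper face, 104 mm above the table (pivot screw head 4 mm higher, 13 mm across), 66 mm from the axle's axis. Axes as the gear unit.
- keeper_knob (a point): Top centre of the keeper's upright round knob: 14 mm thick, 24 mm tall above the arm (top 128 mm above the table), 36 mm from the pivot axis. Push or pinch it. The point's y axis points along the arm from pivot to fork.
- screwdriver: bystander: orange screwdriver, 180 mm
- needle_pliers: bystander: red needle-nose pliers, 126 mm
- black_case: bystander: flat black case, 123 x 78 x 22 mm
- brush: bystander: old toothbrush, 162 mm
- oil_bottle: bystander: small blue oil bottle, 66 mm high
- screw_tin: bystander: round green tin, 61 mm across, 25 mm high

How it is judged:
On the way, in this order (a step that is already met when the one before it is completed fails the run):
1. the sound gear is fully home on the axle's seat, its teeth between those of the pinion (z of new_gear in the frame of axle_seat between -0.003 and 0.002 m and horizontal distance between new_gear and axle_seat below 0.003 m and angle between the z axis of new_gear and the z axis of gear_unit, either way round below 0.06 rad), for 0.2 s.
2. the keeper is swung over the hub to its stop (all of step 1 and value of joint keeper below 0.12 rad), for 0.2 s.
At the end, for the whole second after the job is handed in: The sound gear rests fully home on the axle (underside within 2 mm of the seat, within 3 mm of its centre, level within 0.06 rad: only possible with the teeth in mesh), the keeper is within 0.12 rad of its closed stop, and the stripped gear lies within 30 mm of where it started (all of step 2 and linear speed of new_gear below 0.01 m/s and distance of stripped_gear from where it was at the start of the episode below 0.03 m); the robot touches nothing.
It fails at once if the sound gear is forced against the unit (contact forces between them, summed over all faces, above 100 N) (contact force between new_gear and gear_unit above 100 N).
It fails at once if the sound gear is let go on the axle while still more than 8 mm above its seat (contact force between the fingers and new_gear below 0.2 N and horizontal distance between new_gear and axle_seat below 0.01 m and z of new_gear in the frame of axle_seat above 0.008 m).
It fails at once if the stripped gear is moved by more than 30 mm (distance of stripped_gear from where it was at the start of the episode above 0.03 m).
It fails at once if another thing on the table is moved by more than 30 mm (distance of any of screwdriver, needle_pliers, black_case, brush, oil_bottle, screw_tin from where it was at the start of the episode above 0.03 m).
It also fails if it takes over 61 s, if anything falls off the work surface, if the arm or the gripper's body presses on something with over 40 N, if the wrist force passes 120 N, or if a joint passes its speed limit or range.

ROBOT

A 6-joint arm with a two-finger parallel gripper is mounted at the origin on a cart in front of the work surface, level with it; the furniture and walls round the work are solid. World frame = base frame: x ahead of the robot, y to its left, z up, the work surface at z = 0. Lengths are in m, angles in rad, forces in N, time in s.
With the tool pointing down it reaches from about 0.25 to 0.775 m from the base axis. Payload 4 kg.
Tool frame: the origin (TCP) lies at the very end of the fingers, on their centre line; the grasp point (between the pads) lies 19 mm behind it (robot.hold_point_z is the distance from the TCP to the grasp point, in m); z points along the fingers, y is the line along which they close (so a half turn about z gives the same grasp; the last joint's range is limited). The gripper opens to 94 mm and grips with 3 to 60 N. Pads are 16 mm wide; open, the fingers measure 119 mm over their backs; the gripper's body (75 mm by 177 mm) begins 78 mm behind the grasp point.
Start: joints at [1.122, 0.087, 1.371, -0, 1.684, -0.103], TCP at [0.186, 0.517, 0.206] pointing down, gripper open.
Joint ranges: [-3.1, 3.1], [-0.76, 2.03], [0.27, 2.55], [-1.08, 4.22], [0.17, 2.65], [-2.57, 2.57]. Speed limits (rad/s): [2.79, 2.79, 3.14, 3.14, 3.14, 3.14].

INTERFACE

Orientations are given as [roll, pitch, yaw] about the fixed x, y, z axes, in that order (R = Rz(yaw) Ry(pitch) Rx(roll)).
In Python, from bench import robot gives the robot as it stands.
- The arm moves only by the tool carry_out, never from a script. Its argument "steps" is a list of rows, each a list of 3 entries, a list of its own where there are three numbers: the shift along the tool's x, y, z in m, then the turn about the tool's z in units of 10 degrees (1.0 is 10 degrees), then the closure, from -1 (fully open) to 1 (shut). In form: [[[tx, ty, tz], roll, jaw], ...]. A call has 1 to 10 rows; each row is the pose to reach, as a shift and turn from the pose commanded when the call began, along the tool's axes at that moment; what a row does not reach only later rows make up. A row lasts 1/8 s, in which the tool goes at most 62.5 mm and 10.7 degrees, less where a joint would pass 70% of its speed; a pose out of reach is approached as far as the arm can. A call with a gripper value outside its range is refused whole. The fingers move at their own pace and stop on an object; the grip force is fixed at half the most. Time passes only in rows, so rows that repeat a pose let the fingers close. It gives the time, the measured TCP pose, the force, the opening and the grip force at its end, in the units of the state.
- robot.get_obs(): the state, without advancing time (a new reading comes with each control period).
- robot.snapshot(name): name is "scene" or "side" or "wrist"; returns a dict with "image" (400x640x3 uint8, red, green, blue), "z_map" (400x640 float32, m along the optical axis (not along the pixel's ray), 0 where there is no reading), "mtx" (3x3 intrinsics, pixels), "R" (3x3) and "t" (3): a world point X has camera coordinates R X + t. Camera axes: x right, y down, z forward; pixel columns grow to the right and rows downward; lengths in m; the calibration is good to about 2 mm. The wrist camera is an equidistant fisheye: a pixel r from the principal point sees the ray r / f radians off the axis. A picture is of the moment at which its call begins.
- robot.close_job(): hands the job in; it is judged then, once.
The state is a dict: "time": time; "joint_positions": joint angles; "qvel": joint speeds; "joint_torque": joint torques, N m; "tool_pos": TCP position; "ee_rot": TCP orientation; "wrist_force": force on the tool from outside, world axes, zero at the start; "wrist_torque": the same for the moment, N m; "width": finger opening in m; "finger_force": force on a finger pad.
Only numpy, scipy, OpenCV 4.12 (cv2) and the standard library are available. Lean on these libraries where they do the work, as an engineer would, in place of code of your own. Each camera call takes 0.05 s, during which the arm holds its last target. There are 200 camera calls.

## Working session

There is one attempt and no reset: what is moved stays moved. The work goes in short steps, Python scripts to look and compute and a tool call to move; the robot and the scene stay as the last step left them, time stands still between calls to the robot, and variables do not carry over. Pictures are saved under pics/ and viewed, at most 10 in all, crops included, and the job is handed in when it is done.

Besides the shell and the picture viewer there is one more tool, called after "Emit:" by a JSON object that holds its "name" and its "arguments". carry_out: Moves the arm, as the interface text tells. Its arguments: {"type":"object","properties":{"steps":{"type":"array","items":{"type":"array"}}},"required":["steps"]}

```bash
mkdir -p pics; ls; cat > h.py <<'E'
from bench import robot
import numpy as np, cv2
def snap(n,f=None):
    s=robot.snapshot(n)
    np.savez(f'{n}.npz',**s)
    if f: cv2.imwrite('pics/'+f,s['image'][...,::-1])
    return s
def cloud(s):
    z=s['z_map'];K=s['mtx'];v,u=np.indices(z.shape)
    P=np.stack([(u-K[0,2])/K[0,0]*z,(v-K[1,2])/K[1,1]*z,z],-1)
    W=(P-s['t'])@s['R']; W[z==0]=np.nan
    return W
E
python3 - <<'E'
from h import *
for n in ['scene','side']:
    s=snap(n,n+'0.png'); print(n,s['mtx'].tolist(),s['R'].round(3).tolist(),s['t'].round(3))
print({k:np.round(v,3) for k,v in robot.get_obs().items()})
E
```

```text
pics
scene [[520.4002762195965, 0.0, 324.8813221841638], [0.0, 520.4002762195965, 208.61963468981838], [0.0, 0.0, 1.0]] [[-0.627, -0.779, -0.001], [-0.489, 0.395, -0.778], [0.607, -0.487, -0.628]] [0.361 0.35  1.482]
side [[516.3281367016339, 0.0, 318.07057959061495], [0.0, 516.3281367016339, 194.01172695871384], [0.0, 0.0, 1.0]] [[1.0, -0.001, -0.003], [-0.003, -0.625, -0.781], [-0.001, 0.781, -0.625]] [-0.573  0.085  1.693]
{'time': np.float64(0.1), 'joint_positions': array([ 1.122,  0.088,  1.372, -0.   ,  1.684, -0.103]), 'qvel': array([-0.   , -0.   , -0.005,  0.001, -0.002, -0.   ]), 'joint_torque': array([ 2.0000e-03, -3.4125e+01, -3.0330e+01,  7.2000e-02,  3.0000e-02,
       -0.0000e+00]), 'tool_pos': array([0.186, 0.517, 0.204]), 'ee_rot': array([-3.14 , -0.   ,  2.796]), 'wrist_force': array([-0.266, -0.294, -0.729]), 'wrist_torque': array([ 0.001, -0.018, -0.005]), 'finger_force': np.float64(0.0), 'width': np.float64(0.094)}
```

View pics/scene0.png

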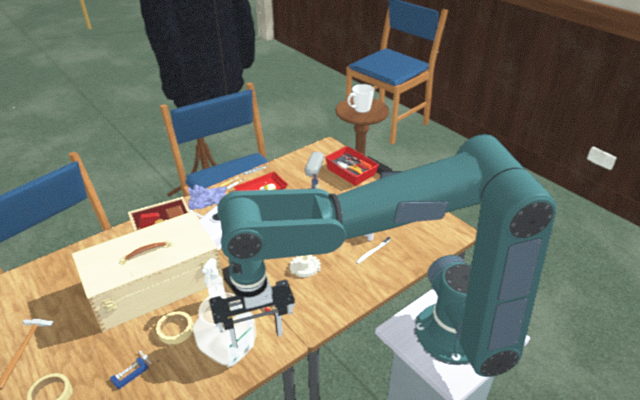

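View pics/side0.png

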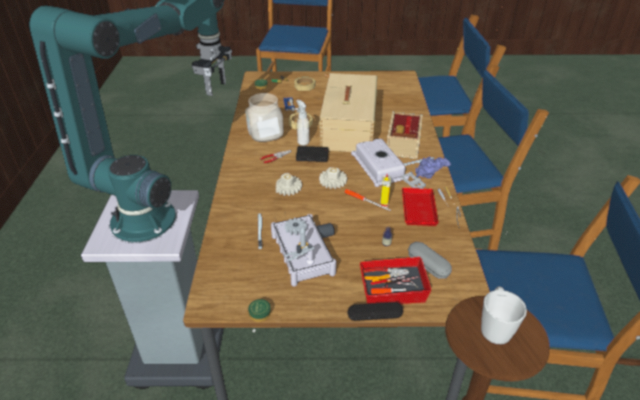

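The side view shows two gears at about (288,184) and (333,178), and the gear unit at about (305,248). In the scene view the arm hides the unit. I'll measure these and enlarge the side view.

```bash
python3 - <<'E'
from h import *
s=dict(np.load('side.npz'));W=cloud(s)
for p in [(288,180),(333,176),(290,240),(306,250),(318,262),(308,228)]:
    print(p,W[p[1],p[0]].round(3))
c=cv2.resize(s['image'][160:290,245:355],None,fx=5.4,fy=4.6*1,interpolation=cv2.INTER_CUBIC)
c=cv2.resize(s['image'][165:288,250:350],None,fx=4.8,fy=4.8,interpolation=cv2.INTER_CUBIC)
cv2.imwrite('pics/sidecrop.png',c[...,::-1]);print(c.shape)
# gears: points z in 12-22mm & 40-50
hsv=cv2.cvtColor(s['image'],cv2.COLOR_RGB2HSV)
m=((W[...,2]>0.010)&(W[...,2]<0.06)).astype(np.uint8)
m[:160]=0;m[200:]=0;m[:,:265]=0;m[:,355:]=0
n,l,st,ce=cv2.connectedComponentsWithStats(m)
for i in range(1,n):
    if st[i,4]>30:
        P=W[l==i];print(st[i],P.min(0).round(3),P.max(0).round(3),'top',P[P[:,2]>.042].mean(0).round(3))
E
```

```text
(288, 180) [0.47  0.153 0.046]
(333, 176) [0.626 0.195 0.031]
(290, 240) [ 0.489 -0.142  0.043]
(306, 250) [ 0.54  -0.245  0.103]
(318, 262) [ 0.573 -0.233  0.042]
(308, 228) [ 0.542 -0.093  0.047]
(590, 480, 3)
[320 168  27  20 356] [0.58  0.157 0.01 ] [0.674 0.255 0.05 ] top [0.628 0.207 0.045]
[276 174  26  20 349] [0.426 0.121 0.01 ] [0.514 0.207 0.054] top [0.468 0.168 0.046]
[346 189   9   7  31] [0.67 0.11 0.01] [0.697 0.143 0.02 ] top [nan nan nan]<stdin>:15: RuntimeWarning: Mean of empty slice.
  ret = um.true_divide(
```

View pics/sidecrop.png

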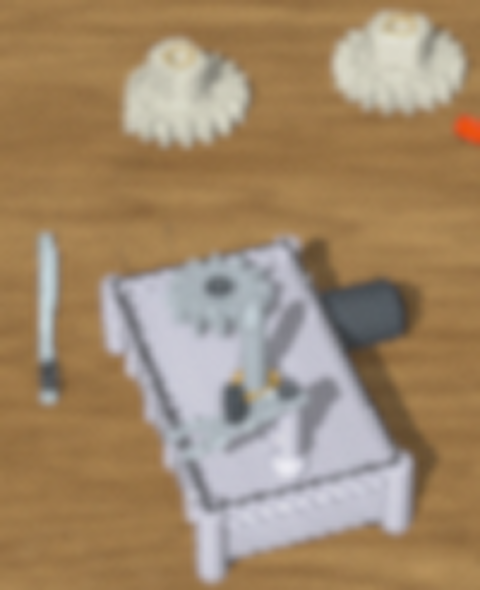

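Two gears are visible: hubs at (180,60) and (400,25) in the crop. The unit's pinion is at (218,290), the axle at (255,340), and the keeper lies across (170-300,390-440). I'll move the wrist camera above them.

Emit:
{"name": "carry_out", "arguments": {"steps": [[[0, 0, -0.06], 0, -1], [[-0.03, -0.02, -0.12], 0, -1], [[-0.08, -0.05, -0.125], 0, -1], [[-0.13, -0.085, -0.125], 0, -1], [[-0.18, -0.118, -0.125], 0, -1], [[-0.23, -0.15, -0.125], 0, -1], [[-0.28, -0.183, -0.125], 0, -1], [[-0.33, -0.216, -0.125], 0, -1], [[-0.38, -0.25, -0.125], 0, -1], [[-0.437, -0.286, -0.125], 0, -1]]}}

```text
time: 1.35
tool_pos: [0.4983, 0.1024, 0.3302]
ee_rot: [3.141, -0.0, 2.796]
wrist_force: [0.3, 1.0, 0.5]
width: 0.094
finger_force: 0.0
```

```bash
python3 - <<'E'
from h import *
o=robot.get_obs();print(o['time'],o['tool_pos'],o['ee_rot'])
s=snap('wrist','w1.png');print(s['mtx'].tolist(),s['R'].round(3).tolist(),s['t'].round(3), 'cam',(-s['R'].T@s['t']).round(3))
E
```

```text
1.35 [0.49828851 0.10244058 0.33015758] [ 3.14132628e+00 -3.93053632e-04  2.79593516e+00]
[[309.70691628693146, 0.0, 325.9123885464918], [0.0, 309.70691628693146, 202.375185118135], [0.0, 0.0, 1.0]] [[0.339, 0.941, -0.001], [0.912, -0.328, 0.247], [0.232, -0.084, -0.969]] [-0.265 -0.476  0.404] cam [0.43  0.127 0.509]
```

View pics/w1.png

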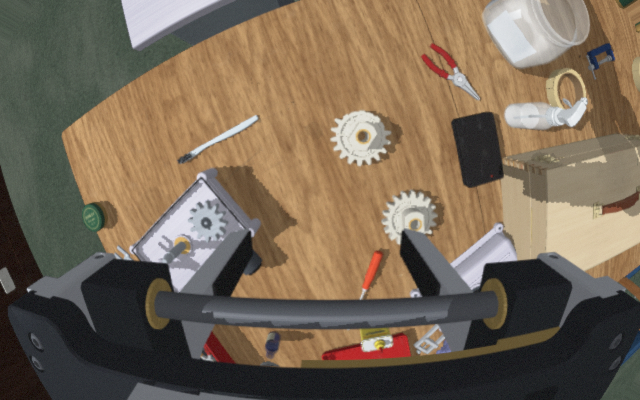

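The wrist view shows gear 1 whole at about (362,136), gear 2 at about (410,215), and the pinion at (208,220). I'll rectify the gears to a plane to see their teeth.

```bash
cat >> h.py <<'E'
def proj(s,X):
    K=s['mtx'];c=X@s['R'].T+s['t'];r=np.hypot(c[...,0],c[...,1]);th=np.arctan2(r,c[...,2])
    k=th/np.maximum(r,1e-9)*K[0,0]
    return np.stack([c[...,0]*k+K[0,2],c[...,1]*k+K[1,2]],-1)
def rays(s,uv):
    K=s['mtx'];d=(np.asarray(uv,float)-[K[0,2],K[1,2]])/K[0,0];th=np.linalg.norm(d,axis=-1,keepdims=True)
    v=np.concatenate([d/np.maximum(th,1e-9)*np.sin(th),np.cos(th)],-1)
    return v@s['R'], -s['R'].T@s['t']
def onplane(s,uv,z):
    v,o=rays(s,uv); return o+v*((z-o[2])/v[...,2:])
def ortho(s,c,half,z,px):
    n=int(2*half/px); i=(np.arange(n)-n/2)*px
    x,y=np.meshgrid(c[0]+i,c[1]-i)   # x right, y up
    m=proj(s,np.stack([x,y,np.full_like(x,z)],-1)).astype(np.float32)
    return cv2.remap(s['image'],m[...,0],m[...,1],cv2.INTER_CUBIC)
E
python3 - <<'E'
from h import *
s=dict(np.load('wrist.npz'))
a=ortho(s,(.468,.168),.06,.018,.0003);b=ortho(s,(.628,.207),.06,.018,.0003)
cv2.imwrite('pics/g.png',np.hstack([a,b])[...,::-1]);print(a.shape)
print((s['z_map']>0).mean())
E
```

```text
(400, 400, 3)
0.97375390625
```

View pics/g.png

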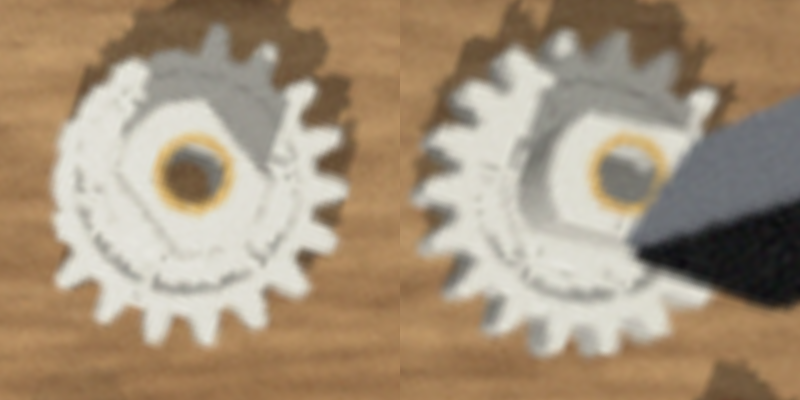

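The left gear is the stripped one: teeth are missing at its upper left, around (90,130). The right gear, at world (0.628,0.207), shows full teeth all round. I'll move in for a closer look at it.

Emit:
{"name": "carry_out", "arguments": {"steps": [[[-0.05, 0.03, 0.02], -0.5, -1], [[-0.09, 0.07, 0.04], -1, -1], [[-0.12, 0.11, 0.06], -1, -1], [[-0.135, 0.143, 0.07], -1, -1], [[-0.135, 0.143, 0.07], -1, -1], [[-0.135, 0.143, 0.07], -1, -1]]}}

```text
time: 2.15
tool_pos: [0.6727, 0.1928, 0.2605]
ee_rot: [-3.141, -0.001, 2.97]
wrist_force: [-0.2, -0.1, -0.4]
width: 0.0941
finger_force: 0.0
```

```bash
python3 - <<'E'
from h import *
s=snap('wrist')
print(robot.get_obs()['tool_pos'])
a=ortho(s,(.628,.207),.07,.046,.0003)
cv2.imwrite('pics/g2.png',np.hstack([cv2.resize(s['image'],(480,300))[:, :],cv2.resize(ortho(s,(.628,.207),.06,.046,.0004),(300,300))])[...,::-1])
E
```

```text
[0.67265125 0.19245769 0.26163901]
```

View pics/g2.png

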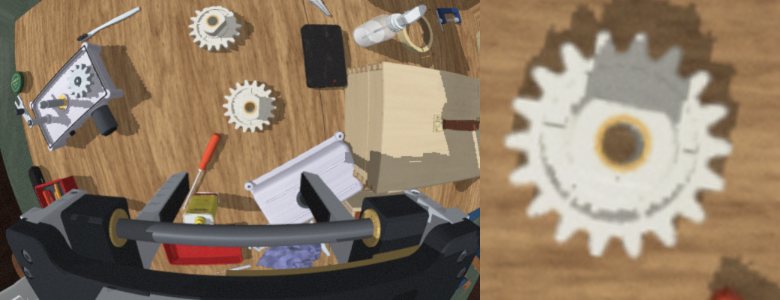

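The sound gear is confirmed (all 18 teeth) with its bore ring clearly visible. The unit is also in view at the left, around (75,95) in the half-size picture. I'll measure the gear's centre and yaw.

```bash
cat >> h.py <<'E'
def fcloud(s):
    v,u=np.indices(s['z_map'].shape);d,o=rays(s,np.stack([u,v],-1).astype(float))
    cz=(d@s['R'].T)[...,2:]
    W=o+d/cz*s['z_map'][...,None];W[(s['z_map']==0)]=np.nan
    return W
E
python3 - <<'E'
from h import *
s=dict(np.load('wrist.npz'));W=fcloud(s)
near=np.hypot(W[...,0]-.628,W[...,1]-.207)<.035
P=W[near&(W[...,2]>.040)&(W[...,2]<.052)]
print(len(P),P.mean(0).round(4),P.std(0).round(4))
r=cv2.minAreaRect((P[:,:2]*1000).astype(np.float32));print('rect',r)
# gold ring at z=.046
hsv=cv2.cvtColor(s['image'],cv2.COLOR_RGB2HSV)
m=near&(hsv[...,1]>70)&(hsv[...,0]>10)&(hsv[...,0]<30)
v,u=np.nonzero(m);Q=onplane(s,np.stack([u,v],-1),.046)
print('ring',len(Q),Q.mean(0).round(4),Q.min(0).round(4),Q.max(0).round(4))
# tooth phase: silhouette in ortho z=.018 ring at r 45 mm
c=Q.mean(0)[:2]
for it in range(3):
    k=np.deg2rad(np.arange(0,360,.5));
    for R in (.044,.046):
        uv=proj(s,np.stack([c[0]+R*np.cos(k),c[1]+R*np.sin(k),np.full_like(k,.018)],-1)).astype(np.float32)
        sat=cv2.remap(hsv,uv[None,:,0],uv[None,:,1],1)[0,:,1].astype(float)
        F=((sat<60)*np.exp(-1j*18*k)).mean();print('phase deg',np.rad2deg(-np.angle(F))/18%20,abs(F))
    break
# disc top mask centroid via z
D=W[(np.hypot(W[...,0]-c[0],W[...,1]-c[1])<.06)&(W[...,2]>.014)&(W[...,2]<.022)]
print('disc circ',cv2.minEnclosingCircle((D[:,:2]*1000).astype(np.float32)))
E
```

```text
628 [0.6252 0.2098 0.0453] [0.0126 0.0097 0.0009]
rect ((625.1444702148438, 209.56768798828125), (32.404727935791016, 43.64418411254883), 78.05322265625)
ring 1455 [0.9374 0.2076 0.046 ] [ 0.6144 -0.0247  0.046 ] [1.0306 0.3964 0.046 ]
phase deg 13.5 0.02434281052780909
phase deg 14.778305137248683 0.014624269660832476
disc circ ((939.347412109375, 231.01844787597656), 35.857330322265625)
```

```bash
python3 - <<'E'
from h import *
s=dict(np.load('wrist.npz'));W=fcloud(s)
near=(np.hypot(W[...,0]-.625,W[...,1]-.21)<.016)&(W[...,2]<.055)
hsv=cv2.cvtColor(s['image'],cv2.COLOR_RGB2HSV)
m=(near&(hsv[...,1]>70)&(hsv[...,0]>10)&(hsv[...,0]<30)).astype(np.uint8)
cs,_=cv2.findContours(m,cv2.RETR_EXTERNAL,cv2.CHAIN_APPROX_NONE);ct=max(cs,key=len)[:,0]
Q=onplane(s,ct,.046);print('ring',cv2.minEnclosingCircle((Q[:,:2]*1000).astype(np.float32)),Q.mean(0).round(4))
c=np.array(cv2.minEnclosingCircle((Q[:,:2]*1000).astype(np.float32))[0])/1000
k=np.deg2rad(np.arange(0,360,.5))
for R in (.043,.045,.047):
    uv=proj(s,np.stack([c[0]+R*np.cos(k),c[1]+R*np.sin(k),np.full_like(k,.018)],-1)).astype(np.float32)
    sat=cv2.remap(hsv,uv[None,:,0],uv[None,:,1],1)[0,:,1].astype(float)
    F=((sat<70)*np.exp(-1j*18*k)).mean();print('phase deg',np.rad2deg(-np.angle(F))/18%20,abs(F))
print(robot.get_obs()['ee_rot'])
E
```

```text
ring ((624.9893798828125, 209.8462371826172), 11.168436050415039) [0.6252 0.2098 0.046 ]
phase deg 18.109088553104773 0.2997986363860873
phase deg 18.096791950724608 0.3158510523762943
phase deg 18.112019707053832 0.29848839666533317
[3.14146674e+00 1.11291808e-03 2.96993543e+00]
```

The gear is at (0.6250,0.2098) with its x axis at 78.1°. Next I'll look at the unit from close up before grasping.

Emit:
{"name": "carry_out", "arguments": {"steps": [[[0, -0.03, -0.04], 0, -1], [[0, -0.09, -0.04], 0, -1], [[0, -0.15, -0.04], 0, -1], [[0, -0.21, -0.04], 0, -1], [[0, -0.27, -0.04], 0, -1], [[0, -0.33, -0.04], 0, -1], [[0.01, -0.38, -0.04], 0, -1], [[0.01, -0.4, -0.04], 0, -1], [[0.01, -0.4, -0.04], 0, -1], [[0.01, -0.4, -0.04], 0, -1]]}}

```text
time: 3.45
tool_pos: [0.5954, -0.1981, 0.3011]
ee_rot: [3.141, 0.001, 2.972]
wrist_force: [0.7, 0.3, 0.3]
width: 0.0936
finger_force: 0.0
```

```bash
python3 - <<'E'
from h import *
s=snap('wrist')
o=robot.get_obs();print(o['tool_pos'],o['ee_rot'])
c=s['image'][40:240,200:460]
cv2.imwrite('pics/u.png',np.hstack([cv2.resize(c,None,fx=1.5,fy=1.5,interpolation=cv2.INTER_CUBIC),cv2.resize(ortho(s,(.54,-.19),.13,.068,.00065),(400,300+100))[50:350]])[...,::-1])
cv2.imwrite('pics/u.png',np.hstack([cv2.resize(s['image'],(400,250),interpolation=cv2.INTER_AREA)[:, :],np.zeros((250,0,3),np.uint8)])[...,::-1])
a=ortho(s,(.54,-.18),.14,.068,.0005)
cv2.imwrite('pics/u.png',a[...,::-1]);print(a.shape)
E
```

```text
[ 0.59550669 -0.19781074  0.3008833 ] [3.14103733e+00 6.96517944e-04 2.97259842e+00]
(560, 560, 3)
```

View pics/u.png

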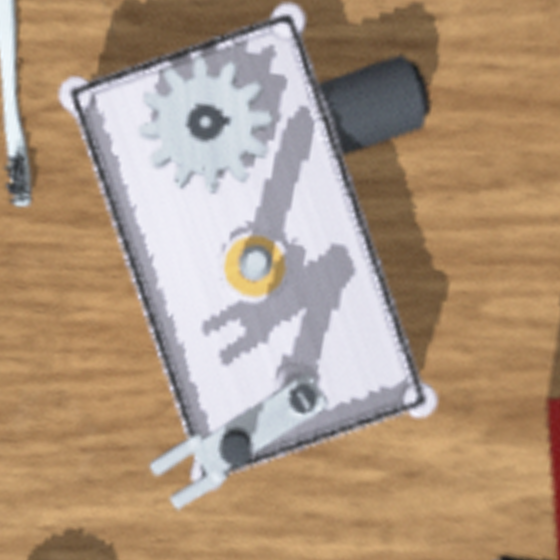

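The view is clear. In this ortho crop the pinion is at (207,123), the seat ring and axle at (255,265), the keeper pivot at (304,397), and the dark knob at (235,446). The keeper points to lower left. Next I'll measure them.

```bash
cat > m.py <<'E'
from h import *
s=dict(np.load('wrist.npz'));W=fcloud(s);hsv=cv2.cvtColor(s['image'],cv2.COLOR_RGB2HSV)
# ortho pixel -> world on z=.068 -> image -> plane z
def o2(px,z):
    w=np.array([.54+(px[0]-280)*.0005,-.18-(px[1]-280)*.0005,.068]);return onplane(s,proj(s,w[None]),z)[0]
piv=o2((304,397),.108);knob=o2((235,446),.128);tip=o2((256,261),.12);pin=o2((208,122),.069)
print('piv',piv.round(4),'knob',knob.round(4),'tip',tip.round(4),'pin',pin.round(4))
d=(W[...,2]>.04)&(W[...,2]<.07)&(np.hypot(W[...,0]-tip[0],W[...,1]-tip[1])<.03)
m=(d&(hsv[...,1]>90)&(hsv[...,0]>10)&(hsv[...,0]<32)).astype(np.uint8)
v,u=np.nonzero(m);Q=onplane(s,np.stack([u,v],-1),.052)
hull=cv2.convexHull((Q[:,:2]*1000).astype(np.float32));print('seat',cv2.minEnclosingCircle(hull),cv2.fitEllipse(hull))
# pinion teeth top
P=W[(np.hypot(W[...,0]-pin[0],W[...,1]-pin[1])<.04)&(W[...,2]>.063)&(W[...,2]<.073)]
print('pinion',len(P),P.mean(0).round(4),cv2.minEnclosingCircle((P[:,:2]*1000).astype(np.float32)))
# deck z check, axle tip points
for n,c,z0,z1,r in [('tip',tip,.112,.125,.012),('knob',knob,.122,.134,.012),('screw',piv,.105,.112,.01)]:
    T=W[(np.hypot(W[...,0]-c[0],W[...,1]-c[1])<r)&(W[...,2]>z0)&(W[...,2]<z1)]
    print(n,len(T),T.mean(0).round(4) if len(T) else '')
# rim orientation
R=W[(W[...,2]>.053)&(W[...,2]<.059)&(np.hypot(W[...,0]-.54,W[...,1]+.18)<.14)]
r=cv2.minAreaRect((R[:,:2]*1000).astype(np.float32));print('rim',len(R),r)
E
python3 m.py
```

```text
piv [ 0.5493 -0.2334  0.108 ] knob [ 0.5184 -0.2517  0.128 ] tip [ 0.5275 -0.1724  0.12  ] pin [ 0.504  -0.1012  0.069 ]
seat ((527.36669921875, -172.34744262695312), 15.195072174072266) ((527.1044921875, -172.1830291748047), (29.148033142089844, 29.965856552124023), 58.556968688964844)
pinion 1404 [ 0.5026 -0.1017  0.0674] ((502.5991516113281, -100.7627182006836), 34.60173416137695)
tip 104 [ 0.5274 -0.173   0.1171]
knob 109 [ 0.5188 -0.2532  0.1265]
screw 88 [ 0.5491 -0.2343  0.1073]
rim 2021 ((523.5938720703125, -164.09352111816406), (133.1431884765625, 222.15274047851562), 19.597267150878906)
```

```bash
cat >> m.py <<'E'
print('---')
ax=np.array([.5273,-.1725]);line=109.4;n=np.array([np.cos(np.deg2rad(line)),np.sin(np.deg2rad(line))]);pc=ax+.0755*n;print('pc',pc)
for c in (pc,P.mean(0)[:2]):
    q=P[:,:2]-c;a=np.arctan2(q[:,1],q[:,0]);r=np.hypot(q[:,0],q[:,1]);k=(r>.027)&(r<.034)
    F=np.exp(-12j*a[k]).mean();ph=np.rad2deg(-np.angle(F))/12%30
    print('cloud phase',ph,abs(F))
    k=np.deg2rad(np.arange(0,360,.5))
    for R in (.028,.030,.032):
        X=np.stack([c[0]+R*np.cos(k),c[1]+R*np.sin(k),np.full_like(k,.068)],-1);uv=proj(s,X).astype(np.float32)
        h=cv2.remap(W[...,2].astype(np.float32),uv[None,:,0],uv[None,:,1],0)[0]
        F=((h>.062)*np.exp(-12j*k)).mean();ph2=np.rad2deg(-np.angle(F))/12%30;print(R,ph2,abs(F))
    d=(ph2-(line+180)+15)%30-15; print('delta',d,'gear theta mod20',(line+10-2/3*d)%20)
E
python3 m.py | sed -n '/---/,$p'
```

```text
---
pc [ 0.50222183 -0.10128669]
cloud phase 5.360259325885239 0.7522766210538475
0.028 5.321280317518818 0.28781501443561536
0.03 5.3459188852519945 0.29475681672623366
0.032 5.368945348928235 0.26167943893199125
delta -14.03105465107177 gear theta mod20 8.754036434047862
cloud phase 5.383218187170087 0.7634067139836626
0.028 5.3783918284228625 0.29555637816418995
0.03 5.144553159585274 0.3038380341835157
0.032 5.581864739538454 0.2684074066939362
delta -13.818135260461531 gear theta mod20 8.612090173641036
```

Pinion phase puts the gear's x axis at about 8.7° mod 20, so I'll use 68.7°. Now I'll move above the sound gear.

Emit:
{"name": "carry_out", "arguments": {"steps": [[[0.005, 0.06, 0], 0, -1], [[0.01, 0.12, 0], 0, -1], [[0.02, 0.18, 0], 0, -1], [[0.03, 0.24, 0], 0.22, -1], [[0.039, 0.3, 0.03], 0.22, -1], [[0.039, 0.36, 0.08], 0.22, -1], [[0.039, 0.4, 0.13], 0.22, -1], [[0.0394, 0.4068, 0.18], 0.22, -1], [[0.0394, 0.4068, 0.18], 0.22, -1], [[0.0394, 0.4068, 0.18], 0.22, -1]]}}

```text
time: 4.75
tool_pos: [0.6257, 0.2086, 0.1217]
ee_rot: [3.142, 0.001, 2.933]
wrist_force: [0.8, 0.3, 0.4]
width: 0.0938
finger_force: 0.0
```

```bash
cat > go.py <<'E'
from h import *
import sys
def go(x,y,z,ang):
    o=robot.get_obs();p=o['tool_pos'];yaw=o['ee_rot'][2]
    X=np.array([np.cos(yaw),np.sin(yaw)]);Y=np.array([np.sin(yaw),-np.cos(yaw)]);d=np.array([x,y])-p[:2]
    t=np.rad2deg(yaw)-90
    print('t',o['time'],'pos',p.round(4),'yang',round(t,2),'| tx %.4f ty %.4f tz %.4f roll %.3f'%(d@X,d@Y,p[2]-z,((t-ang+180)%360-180)/10),'F',o['wrist_force'].round(2))
go(*map(float,sys.argv[1:5]))
E
python3 go.py .625 .2098 .022 78.1
```

```text
t 4.75 pos [0.6257 0.2086 0.1217] yang 78.06 | tx 0.0010 ty 0.0010 tz 0.0997 roll -0.004 F [0.79 0.3  0.44]
```

Emit:
{"name": "carry_out", "arguments": {"steps": [[[0.001, 0.001, 0.04], 0, -1], [[0.001, 0.001, 0.08], 0, -1], [[0.001, 0.001, 0.099], 0, -1], [[0.001, 0.001, 0.099], 0, -1], [[0.001, 0.001, 0.099], 0, 1], [[0.001, 0.001, 0.099], 0, 1], [[0.001, 0.001, 0.099], 0, 1], [[0.001, 0.001, 0.099], 0, 1], [[0.001, 0.001, 0.099], 0, 1], [[0.001, 0.001, 0.099], 0, 1]]}}

```text
time: 6.0
tool_pos: [0.6247, 0.2092, 0.0214]
ee_rot: [-3.142, -0.0, 2.932]
wrist_force: [0.3, -0.2, 0.1]
width: 0.0376
finger_force: 0.0
```

```bash
python3 go.py .625 .2098 .2 68.7
```

```text
t 6.0 pos [0.6247 0.2092 0.0214] yang 77.99 | tx -0.0002 ty 0.0006 tz -0.1786 roll 0.929 F [ 0.27 -0.23  0.06]
```

Emit:
{"name": "carry_out", "arguments": {"steps": [[[0, 0, 0], 0, 1], [[0, 0, 0], 0, 1], [[0, 0, 0], 0, 1], [[0, 0, 0], 0, 1]]}}

```text
time: 6.5
tool_pos: [0.6248, 0.2094, 0.0214]
ee_rot: [3.141, -0.0, 2.932]
wrist_force: [-0.2, 0.6, -1.0]
width: 0.0315
finger_force: 30.0
```

Emit:
{"name": "carry_out", "arguments": {"steps": [[[0, 0, -0.03], 0, 1], [[0, 0, -0.08], 0, 1], [[0, 0, -0.13], 0, 1], [[0, 0, -0.18], 0.5, 1], [[0, 0, -0.18], 0.93, 1], [[0, 0, -0.18], 0.93, 1], [[0, 0, -0.18], 0.93, 1]]}}

```text
time: 7.38
tool_pos: [0.624, 0.2089, 0.1995]
ee_rot: [-3.14, -0.003, 2.771]
wrist_force: [1.0, -0.4, -2.7]
width: 0.0315
finger_force: 30.0
```

```bash
python3 go.py .5273 -.1724 .2 68.7
```

```text
t 7.375 pos [0.624  0.2089 0.1995] yang 68.74 | tx -0.0481 ty -0.3905 tz -0.0005 roll 0.004 F [ 0.99 -0.37 -2.69]
```

Emit:
{"name": "carry_out", "arguments": {"steps": [[[-0.005, -0.04, 0], 0, 1], [[-0.012, -0.09, 0], 0, 1], [[-0.018, -0.14, 0], 0, 1], [[-0.024, -0.19, 0], 0, 1], [[-0.03, -0.24, 0], 0, 1], [[-0.036, -0.29, 0], 0, 1], [[-0.042, -0.34, 0], 0, 1], [[-0.048, -0.38, 0], 0, 1], [[-0.048, -0.39, 0], 0, 1], [[-0.048, -0.39, 0], 0, 1]]}}

```text
time: 8.62
tool_pos: [0.5273, -0.1714, 0.2005]
ee_rot: [3.141, -0.002, 2.769]
wrist_force: [0.1, 0.1, -1.8]
width: 0.0319
finger_force: 30.0
```

Emit:
{"name": "carry_out", "arguments": {"steps": [[[0, 0, 0.03], 0, 1], [[0, 0, 0.04], 0, 1], [[0, 0, 0.04], 0, 1], [[0, 0, 0.04], 0, 1]]}}

```text
time: 9.12
tool_pos: [0.5285, -0.1712, 0.1625]
ee_rot: [3.141, 0.002, 2.771]
wrist_force: [-0.3, -0.0, -2.9]
width: 0.0317
finger_force: 30.0
```

```bash
python3 go.py .5273 -.1724 .14 68.7; python3 - <<'E'
from h import *
s=snap('wrist');hsv=cv2.cvtColor(s['image'],cv2.COLOR_RGB2HSV)
# gear ring check: gear top hub at z = TCP+.0246 ; image for view
uv=proj(s,np.array([[.5273,-.1724,.18]]))[0];print(uv)
s2=snap('side');W=cloud(s2);p=s2['R']@np.array([.5273,-.1724,.13])+s2['t'];p=(s2['mtx']@p/p[2])[:2];print(p)
u,v=p.astype(int);a=cv2.resize(s2['image'][v-40:v+40,u-40:u+40],(400,400),interpolation=cv2.INTER_CUBIC)
u,v=uv.astype(int);v=min(v,320);b=cv2.resize(s['image'][v-80:v+80,u-80:u+80],(400,400),interpolation=cv2.INTER_CUBIC)
cv2.imwrite('pics/f.png',np.hstack([a,b])[...,::-1])
E
```

```text
t 9.125 pos [ 0.5285 -0.1712  0.1625] yang 68.74 | tx 0.0006 ty -0.0016 tz 0.0225 roll 0.004 F [-0.34 -0.03 -2.88]
[323.25851759 254.88178774]
[301.90123024 225.2859456 ]
```

View pics/f.png

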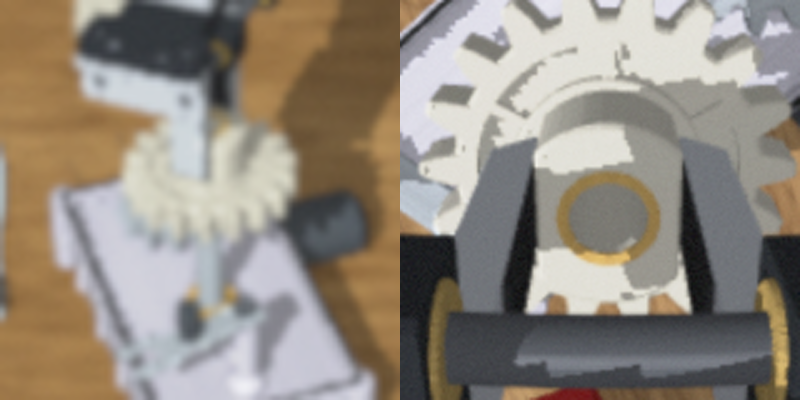

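The side crop shows the gear level above the axle. The wrist crop shows the bore ring at (608,218), with the gear held squarely. I'll measure its offset in the hand.

```bash
python3 - <<'E'
from h import *
s=dict(np.load('wrist.npz'));hsv=cv2.cvtColor(s['image'],cv2.COLOR_RGB2HSV)
o=robot.get_obs();m=np.zeros(hsv.shape[:2],np.uint8)
m[(hsv[...,1]>70)&(hsv[...,0]>10)&(hsv[...,0]<30)]=1
m[:225]=0;m[290:]=0;m[:,:295]=0;m[:,355:]=0
n,l,st,ce=cv2.connectedComponentsWithStats(m);i=1+np.argmax(st[1:,4]);print(st[i])
v,u=np.nonzero(l==i);h=cv2.convexHull(np.stack([u,v],-1).astype(np.int32))[:,0]
Q=onplane(s,h,o['tool_pos'][2]+.0246)
e=cv2.fitEllipse((Q[:,:2]*1000).astype(np.float32));print(e,o['tool_pos'])
yaw=o['ee_rot'][2];d=np.array(e[0])/1000-o['tool_pos'][:2];print('off tool x,y',d@[np.cos(yaw),np.sin(yaw)],d@[np.sin(yaw),-np.cos(yaw)])
E
```

```text
[305 243  42  37 540]
((528.4883422851562, -171.23268127441406), (22.6507625579834, 22.766433715820312), 100.91455841064453) [ 0.52846565 -0.17152086  0.16274824]
off tool x,y 8.346792655459582e-05 0.0002767611190160216
```

Emit:
{"name": "carry_out", "arguments": {"steps": [[[0.0006, -0.0014, 0], 0, 1], [[0.0006, -0.0014, 0.01], 0, 1], [[0.0006, -0.0014, 0.018], 0, 1], [[0.0006, -0.0014, 0.021], 0, 1], [[0.0006, -0.0014, 0.024], 0, 1], [[0.0006, -0.0014, 0.026], 0, 1], [[0.0006, -0.0014, 0.026], 0, 1]]}}

```text
time: 10.1
tool_pos: [0.5267, -0.1726, 0.1354]
ee_rot: [3.141, -0.0, 2.77]
wrist_force: [0.8, 0.4, -2.7]
width: 0.0318
finger_force: 30.0
```

```bash
python3 go.py .5273 -.1724 .0734 68.7;
```

```text
t 10.1 pos [ 0.5267 -0.1726  0.1354] yang 68.69 | tx -0.0005 ty 0.0004 tz 0.0620 roll -0.001 F [ 0.83  0.39 -2.75]
```

Emit:
{"name": "carry_out", "arguments": {"steps": [[[0, 0, 0.003], 0, 1], [[0, 0, 0.006], 0, 1], [[0, 0, 0.009], 0, 1], [[0, 0, 0.012], 0, 1], [[0, 0, 0.012], 0, 1]]}}

```text
time: 10.72
tool_pos: [0.5265, -0.1725, 0.123]
ee_rot: [3.141, -0.001, 2.77]
wrist_force: [0.2, 0.1, -2.6]
width: 0.0317
finger_force: 30.0
```

Clear over the tip; continuing down to just above the pinion.

Emit:
{"name": "carry_out", "arguments": {"steps": [[[0, 0, 0.005], 0, 1], [[0, 0, 0.01], 0, 1], [[0, 0, 0.015], 0, 1], [[0, 0, 0.02], 0, 1], [[0, 0, 0.025], 0, 1], [[0, 0, 0.029], 0, 1], [[0, 0, 0.029], 0, 1], [[0, 0, 0.029], 0, 1]]}}

```text
time: 11.72
tool_pos: [0.5268, -0.1727, 0.0946]
ee_rot: [-3.142, 0.0, 2.77]
wrist_force: [-0.3, -0.9, -1.5]
width: 0.0315
finger_force: 30.0
```

Emit:
{"name": "carry_out", "arguments": {"steps": [[[0, 0, 0.002], 0, 1], [[0, 0, 0.004], 0, 1], [[0, 0, 0.006], 0, 1], [[0, 0, 0.0075], 0, 1], [[0, 0, 0.0085], 0, 1], [[0, 0, 0.0085], 0, 1]]}}

```text
time: 12.48
tool_pos: [0.5266, -0.1726, 0.0858]
ee_rot: [3.141, -0.0, 2.77]
wrist_force: [-0.8, 0.9, -1.8]
width: 0.0319
finger_force: 30.0
```

No contact force, and the underside is already below the pinion top, so the teeth are in mesh. Lowering further.

Emit:
{"name": "carry_out", "arguments": {"steps": [[[0, 0, 0.002], 0, 1], [[0, 0, 0.004], 0, 1], [[0, 0, 0.006], 0, 1], [[0, 0, 0.008], 0, 1], [[0, 0, 0.01], 0, 1], [[0, 0, 0.01], 0, 1], [[0, 0, 0.01], 0, 1]]}}

```text
time: 13.35
tool_pos: [0.5267, -0.1726, 0.076]
ee_rot: [3.142, 0.0, 2.77]
wrist_force: [-0.0, -0.4, -2.5]
width: 0.0317
finger_force: 30.0
```

Emit:
{"name": "carry_out", "arguments": {"steps": [[[0, 0, 0.001], 0, 1], [[0, 0, 0.0015], 0, 1], [[0, 0, 0.002], 0, 1], [[0, 0, 0.0025], 0, 1], [[0, 0, 0.0025], 0, 1]]}}

```text
time: 13.98
tool_pos: [0.5267, -0.1726, 0.0734]
ee_rot: [3.141, -0.0, 2.77]
wrist_force: [-0.3, 0.4, -2.2]
width: 0.0322
finger_force: 30.0
```

Emit:
{"name": "carry_out", "arguments": {"steps": [[[0, 0, 0.0005], 0, 1], [[0, 0, 0.001], 0, 1], [[0, 0, 0.001], 0, 1], [[0, 0, 0.001], 0, 1]]}}

```text
time: 14.48
tool_pos: [0.5268, -0.1726, 0.0733]
ee_rot: [3.142, 0.001, 2.77]
wrist_force: [-3.0, 1.5, 5.2]
width: 0.0315
finger_force: 30.0
```

Contact at 73.3 mm, which matches the seat. I'll let go with a limited opening and lift.

Emit:
{"name": "carry_out", "arguments": {"steps": [[[0, 0, 0], 0, -0.2], [[0, 0, 0], 0, -0.2], [[0, 0, 0], 0, -0.2], [[0, 0, 0], 0, -0.2], [[0, 0, -0.03], 0, -0.2], [[0, 0, -0.08], 0, -0.2], [[0, 0, -0.13], 0, -0.2], [[0, 0, -0.18], 0, -0.2], [[0, 0, -0.18], 0, -0.2]]}}

```text
time: 15.6
tool_pos: [0.5288, -0.1735, 0.2583]
ee_rot: [-3.141, 0.011, 2.77]
wrist_force: [0.7, -0.6, -0.2]
width: 0.0563
finger_force: 0.0
```

```bash
python3 - <<'E'
from h import *
s=snap('wrist');W=fcloud(s)
r=np.hypot(W[...,0]-.527,W[...,1]+.1724)
for a,b in [(.012,.015),(.03,.04)]:
    z=W[(r>a)&(r<b)][:,2];z=z[z<.12];print(np.percentile(z,[10,50,90]).round(4))
hsv=cv2.cvtColor(s['image'],cv2.COLOR_RGB2HSV)
K=W[(np.hypot(W[...,0]-.5188,W[...,1]+.2525)<.02)&(W[...,2]>.122)&(W[...,2]<.134)];print('knob',len(K),K.mean(0))
E
python3 go.py .5188 -.2525 .2 0
```

```text
[0.0963 0.0973 0.0983]
[0.0653 0.0687 0.07  ]
knob 126 [ 0.51811704 -0.25310036  0.12643207]
t 15.65 pos [ 0.5277 -0.1731  0.255 ] yang 68.69 | tx -0.0205 ty -0.0772 tz 0.0550 roll 6.869 F [-0.25 -0.47 -0.29]
```

The hub top is at about 97.5 mm, so the gear is fully seated. The keeper angle is about 1.76 rad. I'll cage the knob with the fingers half open and swing it along its arc.

Emit:
{"name": "carry_out", "arguments": {"steps": [[[-0.005, -0.03, 0.02], -1, 0.45], [[-0.01, -0.055, 0.04], -2, 0.45], [[-0.0205, -0.077, 0.06], -3, 0.45], [[-0.0205, -0.077, 0.09], -4, 0.45], [[-0.0205, -0.077, 0.09], -5.18, 0.45], [[-0.0205, -0.077, 0.09], -5.18, 0.45], [[-0.0205, -0.077, 0.09], -5.18, 0.45], [[-0.0205, -0.077, 0.09], -5.18, 0.45]]}}

```text
time: 16.65
tool_pos: [0.5286, -0.2321, 0.1621]
ee_rot: [-3.13, -0.017, -2.647]
wrist_force: [0.4, -0.5, 1.3]
width: 0.0258
finger_force: 0.0
```

```bash
python3 go.py .5183 -.2527 .111 120.5; python3 - <<'E'
from h import *
o=robot.get_obs();print(o['joint_positions'].round(2))
s=snap('wrist','k.png')
uv=proj(s,np.array([[.5183,-.2527,.128],list(o['tool_pos'])]));print(uv)
E
```

```text
t 16.65 pos [ 0.5286 -0.2321  0.1621] yang -241.65 | tx 0.0188 ty -0.0133 tz 0.0511 roll -0.215 F [ 0.39 -0.54  1.35]
[-0.5   0.16  1.38 -0.02  1.6  -2.57]
[[307.10986281 201.75270333]
 [325.11478611 243.98100825]]
```

View pics/k.png

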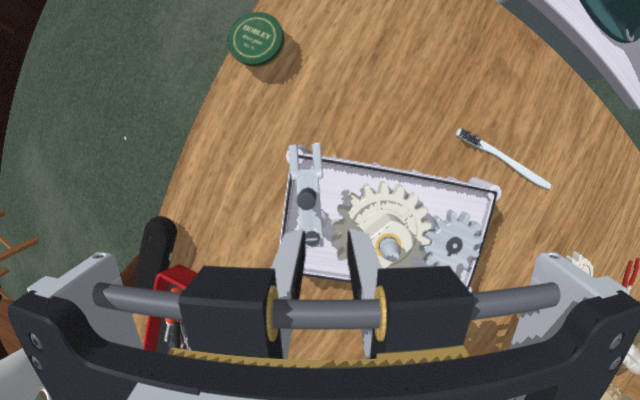

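The knob is at (307,200), but joint 6 has hit its range limit. I'll turn back 20° and re-measure.

Emit:
{"name": "carry_out", "arguments": {"steps": [[[0, 0, 0], 1, 0.45], [[0, 0, 0], 2, 0.45], [[0, 0, 0], 2, 0.45], [[0, 0, 0], 2, 0.45]]}}

```text
time: 17.2
tool_pos: [0.5286, -0.232, 0.1622]
ee_rot: [-3.125, -0.011, -2.994]
wrist_force: [-0.2, -0.2, -0.1]
width: 0.0262
finger_force: 0.0
```

```bash
python3 go.py .5183 -.2527 .111 100;python3 -c "
from h import *
print(robot.get_obs()['joint_positions'].round(2))"
```

```text
t 17.2 pos [ 0.5286 -0.232   0.1622] yang -261.52 | tx 0.0133 ty -0.0189 tz 0.0512 roll -0.152 F [-0.25 -0.21 -0.11]
[-0.5   0.16  1.37 -0.02  1.6  -2.22]
```

Emit:
{"name": "carry_out", "arguments": {"steps": [[[0.0133, -0.0189, 0], 0, 0.45], [[0.0133, -0.0189, 0], 0, 0.45], [[0.0133, -0.0189, 0.01], 0, 0.45], [[0.0133, -0.0189, 0.02], 0, 0.45]]}}

```text
time: 17.7
tool_pos: [0.5181, -0.2521, 0.1414]
ee_rot: [-3.126, -0.012, -2.995]
wrist_force: [-0.0, 0.1, 0.6]
width: 0.0256
finger_force: 0.0
```

```bash
python3 go.py .5183 -.2527 .111 98.5
```

```text
t 17.7 pos [ 0.5181 -0.2521  0.1414] yang -261.58 | tx -0.0001 ty -0.0006 tz 0.0304 roll -0.008 F [-0.01  0.08  0.57]
```

Emit:
{"name": "carry_out", "arguments": {"steps": [[[0, -0.0005, 0.01], 0, 0.45], [[0, -0.0005, 0.018], 0, 0.45], [[0, -0.0005, 0.025], 0, 0.45], [[0, -0.0005, 0.03], 0, 0.45], [[0, -0.0005, 0.03], 0, 0.45]]}}

```text
time: 18.32
tool_pos: [0.5177, -0.2537, 0.112]
ee_rot: [-3.126, -0.012, -2.996]
wrist_force: [0.0, -0.3, 0.3]
width: 0.0255
finger_force: 0.0
```

```bash
cat > arc.py <<'E'
from h import *
o=robot.get_obs();p=o['tool_pos'];yaw=o['ee_rot'][2];t=np.rad2deg(yaw)-90
X=np.array([np.cos(yaw),np.sin(yaw)]);Y=np.array([np.sin(yaw),-np.cos(yaw)])
piv=np.array([.5489,-.2345])
t0=(t+180)%360-180
print('t',o['time'],'p',p.round(4),'yang',t0,'F',o['wrist_force'].round(1))
import sys
for a in map(float,sys.argv[1:]):
    w=piv+.036*np.array([np.cos(np.deg2rad(a)),np.sin(np.deg2rad(a))])
    d=w-p[:2];print(a,'tx %.4f ty %.4f roll %.2f'%(d@X,d@Y,(t0-min(a-90,98.5))/10))
E
python3 arc.py 210 202 194 186 178 170 162 154 146 138 130 122 114 106 101
```

```text
t 18.325 p [ 0.5177 -0.2537  0.112 ] yang 98.35860257875856 F [ 0.  -0.3  0.3]
210.0 tx -0.0002 ty 0.0012 roll -0.01
202.0 tx 0.0013 ty 0.0059 roll -0.01
194.0 tx 0.0021 ty 0.0109 roll -0.01
186.0 tx 0.0023 ty 0.0159 roll 0.24
178.0 tx 0.0017 ty 0.0209 roll 1.04
170.0 tx 0.0005 ty 0.0258 roll 1.84
162.0 tx -0.0014 ty 0.0304 roll 2.64
154.0 tx -0.0040 ty 0.0348 roll 3.44
146.0 tx -0.0071 ty 0.0387 roll 4.24
138.0 tx -0.0107 ty 0.0422 roll 5.04
130.0 tx -0.0148 ty 0.0451 roll 5.84
122.0 tx -0.0192 ty 0.0474 roll 6.64
114.0 tx -0.0240 ty 0.0491 roll 7.44
106.0 tx -0.0289 ty 0.0501 roll 8.24
101.0 tx -0.0320 ty 0.0504 roll 8.74
```

Emit:
{"name": "carry_out", "arguments": {"steps": [[[0.0013, 0.006, 0], 0, 0.45], [[0.002, 0.011, 0], 0, 0.45], [[0.0023, 0.016, 0], 0.24, 0.45], [[0.0017, 0.021, 0], 1.04, 0.45], [[0.0005, 0.026, 0], 1.84, 0.45], [[-0.0014, 0.0305, 0], 2.64, 0.45], [[-0.004, 0.035, 0], 3.44, 0.45], [[-0.007, 0.0387, 0], 4.24, 0.45], [[-0.0107, 0.042, 0], 5.04, 0.45], [[-0.0148, 0.045, 0], 5.84, 0.45]]}}

```text
time: 19.58
tool_pos: [0.5257, -0.2069, 0.1124]
ee_rot: [-3.123, 0.008, 2.264]
wrist_force: [-1.5, -1.5, 2.2]
width: 0.0257
finger_force: 1.1
```

```bash
python3 arc.py 130 122 114 108 102 98 95 92; python3 -c "
from h import *
s=snap('side');s=snap('wrist');W=fcloud(s)
K=W[(np.hypot(W[...,0]-.53,W[...,1]+.21)<.03)&(W[...,2]>.124)&(W[...,2]<.132)];print(len(K),K.mean(0))"
```

```text
t 19.575 p [ 0.5257 -0.2069  0.1124] yang 39.70326058852544 F [-1.5 -1.5  2.2]
130.0 tx -0.0000 ty 0.0001 roll -0.03
122.0 tx -0.0004 ty 0.0051 roll 0.77
114.0 tx -0.0014 ty 0.0100 roll 1.57
108.0 tx -0.0026 ty 0.0136 roll 2.17
102.0 tx -0.0042 ty 0.0170 roll 2.77
98.0 tx -0.0054 ty 0.0192 roll 3.17
95.0 tx -0.0064 ty 0.0208 roll 3.47
92.0 tx -0.0076 ty 0.0223 roll 3.77
704 [ 0.52178595 -0.20609077  0.12726895]
```

Emit:
{"name": "carry_out", "arguments": {"steps": [[[-0.0004, 0.005, 0], 0.77, 0.45], [[-0.0014, 0.01, 0], 1.57, 0.45], [[-0.0026, 0.0136, 0], 2.17, 0.45], [[-0.004, 0.0165, 0], 2.77, 0.45], [[-0.0042, 0.017, 0], 2.77, 0.45]]}}

```text
time: 20.3
tool_pos: [0.5415, -0.1991, 0.1115]
ee_rot: [-3.129, 0.015, 1.788]
wrist_force: [-1.4, 0.7, 0.7]
width: 0.0257
finger_force: 0.8
```

```bash
python3 arc.py 102 100 98 96
```

```text
t 20.3 p [ 0.5415 -0.1991  0.1115] yang 12.463608100180807 F [-1.4  0.7  0.7]
102.0 tx -0.0002 ty -0.0001 roll 0.05
100.0 tx -0.0002 ty 0.0011 roll 0.25
98.0 tx -0.0003 ty 0.0024 roll 0.45
96.0 tx -0.0004 ty 0.0036 roll 0.65
```

Still only friction force. Pressing on until the stop.

Emit:
{"name": "carry_out", "arguments": {"steps": [[[0, 0.001, 0], 0, 0.45], [[0, 0.002, 0], 0, 0.45], [[0, 0.0025, 0], 0, 0.45], [[0, 0.0025, 0], 0, 0.45]]}}

```text
time: 20.8
tool_pos: [0.5436, -0.1986, 0.111]
ee_rot: [-3.128, 0.014, 1.785]
wrist_force: [-2.7, 1.4, 2.2]
width: 0.0261
finger_force: 1.5
```

Emit:
{"name": "carry_out", "arguments": {"steps": [[[0, 0.001, 0], 0, 0.45], [[0, 0.0015, 0], 0, 0.45], [[0, 0.0015, 0], 0, 0.45]]}}

```text
time: 21.18
tool_pos: [0.5438, -0.1985, 0.1109]
ee_rot: [-3.125, 0.014, 1.785]
wrist_force: [-6.1, 0.2, 3.2]
width: 0.026
finger_force: 3.3
```

```bash
python3 arc.py 98 96
```

```text
t 21.175 p [ 0.5438 -0.1985  0.1109] yang 12.262508406098107 F [-6.1  0.2  3.2]
98.0 tx -0.0003 ty 0.0001 roll 0.43
96.0 tx -0.0004 ty 0.0013 roll 0.63
```

The force rose with no further motion, so the keeper is on its stop. I'll back off to centre, lift and check.

Emit:
{"name": "carry_out", "arguments": {"steps": [[[0, -0.004, 0], 0, 0.45], [[0, -0.0065, 0], 0, 0.45], [[0, -0.0065, -0.02], 0, 0.45], [[0, -0.0065, -0.06], 0, 0.45], [[0.0, -0.0065, -0.11], 0, 0.45], [[-0.04, -0.0065, -0.15], 0, 0.45], [[-0.08, -0.0065, -0.15], 0, 0.45], [[-0.08, -0.0065, -0.15], 0, 0.45]]}}

```text
time: 22.18
tool_pos: [0.5582, -0.278, 0.2622]
ee_rot: [-3.13, 0.017, 1.782]
wrist_force: [0.3, -0.3, -0.6]
width: 0.026
finger_force: 0.0
```

```bash
python3 - <<'E'
from h import *
s=snap('wrist');W=fcloud(s);o=robot.get_obs();print(o['tool_pos'],o['wrist_force'])
K=W[(np.hypot(W[...,0]-.537,W[...,1]+.2)<.03)&(W[...,2]>.124)&(W[...,2]<.132)]
k=K.mean(0);print(len(K),k,np.rad2deg(np.arctan2(k[1]+.2345,k[0]-.5489)))
a=ortho(s,(.54,-.18),.14,.1,.0005);cv2.imwrite('pics/end.png',a[...,::-1])
E
```

```text
[ 0.55781948 -0.27634806  0.26179121] [ 0.5305737   0.87627435 -0.24129022]
148 [ 0.53708    -0.20065978  0.12666836] 109.25371623677701
```

View pics/end.png

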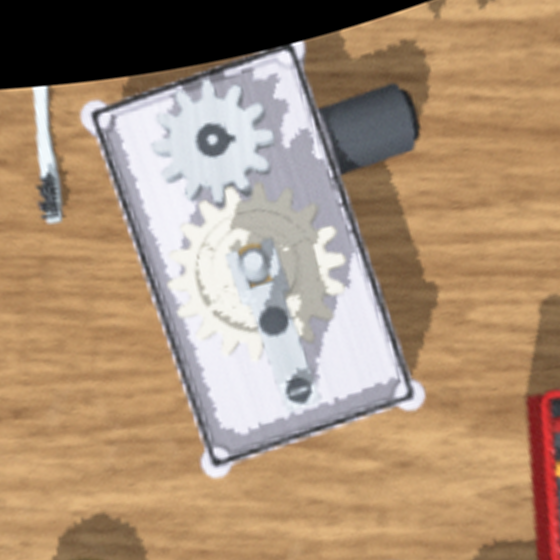

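The picture shows the gear meshed with the pinion at about (215,195) and the keeper fork around the axle at (254,262). The keeper arm measures 109.25° against the 109.4° line, so it is closed. I'm handing in.

```bash
python3 -c "
from bench import robot
print(robot.close_job())"
```

```text
the job is handed in; nothing more can be done
None
```

The sound gear is seated on the axle with its teeth in mesh, the keeper is closed on its stop, and the job is handed in at about 22 s; the stripped gear and the other things were not touched, and no verdict was returned.

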